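Clear a jammed bolus out of the bolus applicator

TASK

A swollen bolus has jammed in the clear barrel of the bolus applicator that is clipped upright in its drying stand. Take the plunger out of its rest, feel its piston into the mouth of the barrel - its rod is a little bent, and the barrel cracks if it is rammed - and press the bolus gently down and out so that it drops into the steel bowl below. Press the plunger on until it is fully home, its collar resting on the barrel's flange, and leave it standing there, without disturbing anything else.

Things in the scene. Friction and masses are not known exactly. Their poses are not given: they have to be found in the camera images.
- knob (a point): Centre of the plunger's black cylindrical knob, the part to grip: 22 mm across, 36 mm high, with a 25 mm button, 4 mm thick, on top; z up along its axis. It is 18 mm above the top of the collar, 23 mm above the collar's underside and 106 mm above the piston's flat face. With the collar resting on the barrel's flange it is 23 mm above the mouth.
- plunger: The plunger (120 g): knob, collar 38 mm across and 5 mm thick, 10 mm steel rod, black piston 19.6 mm across and 12 mm long with a 1 mm chamfer, its face 83 mm below the collar. Origin at the centre of the collar's underside, z up. The rod is bent: the piston stands 3 to 5 mm to one side of the knob's axis; the side differs each time and is not reported.
- rest: Grey upright cup, 43 mm across and 92 mm high on a 62 mm foot, fixed for the episode, in which the plunger hangs by its collar, the rod hidden inside. Origin at the centre of its underside on the worktop.
- barrel_mouth (a point): Centre of the mouth (open upper end) of the clear plastic barrel, 148 mm above the worktop, level with the top of its flat flange, 48 mm across. The barrel is an upright tube, 80 mm long, open at both ends, rigidly held; bore 22 mm, square-edged. It cracks if the plunger presses on it with over 35 N.
- barrel_end (a point): Centre of the open lower end of the barrel, on its axis, 68 mm above the worktop.
- stand: Drying stand, fixed: 135 x 130 mm steel base plate (top 8 mm above the worktop), 12 mm post, 138 mm high, at its rear (58 mm along +x), arm with a black clip that holds the barrel upright. Origin on the worktop straight below the barrel's axis; z up, x from barrel to post.
- bolus_center (a point): Centre of the bolus, a hard brown cylinder with rounded ends, 21.5 mm across, 36 mm long, jammed upright in the barrel between two sprung lugs; its top starts 30 to 38 mm below the mouth. It slides down against a steady friction of about 9 to 16 N until its top is 16 mm above the barrel's lower end, then drops or is pushed out easily. It crumbles above 35 N.
- bolus: The same bolus, origin at the centre of its lower end.
- bowl: Small round stainless bowl, 86 mm across and 30 mm high, loose, standing on the stand's base plate under the barrel. Origin at the centre of its underside; z up.
- iodine: Bystander: brown medicine bottle with white cap, 36 mm across, 75 mm high. Origin at its underside.
- petri_dish: Bystander: clear flat round dish, 69 mm across, 15 mm high. Origin at its underside.
- tape_roll: Bystander: roll of skin tape lying flat, 82 mm across, 30 mm high. Origin at its underside.
- syringe_2ml: Bystander: small disposable syringe, 95 mm long, lying. Origin at the middle.
Not all that is in view belongs to the job. What is shaped like the plunger but orange is not meant.

How it is judged:
On the way, in this order (a step that is already met when the one before it is completed fails the run):
1. the plunger is lifted clear out of its rest (height (world z) of knob above 0.225 m), for 0.1 s.
2. the piston is inside the barrel's bore and presses on the bolus (z of knob in the frame of barrel_mouth below 0.09 m and horizontal distance between knob and barrel_mouth below 0.01 m and contact force between plunger and bolus above 3 N), for 0.1 s.
3. the bolus has left the barrel at its lower end (z of bolus_center in the frame of barrel_end below -0.02 m), for 0.1 s.
At the end, for the whole second after the job is handed in: Bolus at rest in the bowl (within 32 mm of its axis, at most 30 mm above its underside), bowl upright and within 30 mm of the barrel's axis; plunger released, still and upright (0.1 rad), collar down on the flange: knob centre 19 to 26 mm above the mouth and within 10 mm of its axis (horizontal distance between bolus_center and bowl below 0.032 m and z of bolus_center in the frame of bowl between 0 and 0.03 m and linear speed of each of bolus, plunger below 0.03 m/s and horizontal distance between bowl and stand below 0.03 m and angle between bowl's own z axis and vertical below 0.15 rad and z of knob in the frame of barrel_mouth between 0.019 and 0.026 m and horizontal distance between knob and barrel_mouth below 0.01 m and angle between knob's own z axis and vertical below 0.1 rad); the robot touches nothing.
It fails at once if the plunger presses on the barrel or its stand with over 35 N (contact force between plunger and stand above 35 N).
It fails at once if the plunger presses on the bolus with over 35 N (contact force between plunger and bolus above 35 N).
It fails at once if a bystander is shifted by more than 20 mm (distance of any of iodine, petri_dish, tape_roll, syringe_2ml from where it was at the start of the episode above 0.02 m).
It also fails if it takes over 51 s, if anything falls off the work surface, if the arm or the gripper's body presses on something with over 40 N, if the wrist force passes 120 N, or if a joint passes its speed limit or range.

ROBOT

A 7-joint arm with a two-finger parallel gripper is mounted at the origin on a cart in front of the work surface, level with it; the furniture and walls round the work are solid. World frame = base frame: x ahead of the robot, y to its left, z up, the work surface at z = 0. Lengths are in m, angles in rad, forces in N, time in s.
With the tool pointing down it reaches from about 0.4 to 0.875 m from the base axis. Payload 4.4 kg.
Tool frame: the origin (TCP) lies at the very end of the fingers, on their centre line; the grasp point (between the pads) lies 19 mm behind it; z points along the fingers, y is the line along which they close (so a half turn about z gives the same grasp; the last joint's range is limited). The gripper opens to 85 mm and grips with 20 to 120 N. Pads are 22 mm wide; open, the fingers measure 114 mm over their backs; the gripper's body (76 mm by 85 mm) begins 54 mm behind the grasp point. The pads swing forward as they close: fully open they stand 13 mm farther back than shut.
Start: joints at [-1.238, 0.628, 0.038, 1.517, -0.027, 0.996, -0.02], TCP at [0.252, 0.599, 0.231] pointing down, gripper open.
Joint ranges: [-3.06, 3.06], [-0.37, 2.12], [-1.25, 1.32], [0.18, 2.47], [-1.1, 4.24], [0.23, 1.98], [-2.94, 2.94]. Speed limits (rad/s): [2.57, 2.57, 3.14, 3.14, 3.14, 3.14, 3.14].

INTERFACE

Orientations are given as a unit quaternion [w, x, y, z].
In Python, from station import ctrl gives the robot as it stands. The module is installed in compiled form; this text tells all that it offers.
- The arm moves only by the tool servo_tool, never from a script. Its argument "moves" is a list of rows, each a list of 3 entries, a list of its own where there are three numbers: the shift along the tool's x, y, z in m, then the turn, a rotation vector about the tool's x, y, z in rad, then the closure, from 0 (fully open) to 1 (shut). A call has 1 to 20 rows; each row is the pose to reach, as a shift and turn from the pose commanded when the call began, along the tool's axes at that moment; what a row does not reach only later rows make up. A row lasts 1/10 s, in which the tool goes at most 50 mm and 8.59 degrees, less where a joint would pass 70% of its speed; a pose out of reach is approached as far as the arm can. A call with a gripper value outside its range is refused whole. The fingers move at their own pace and stop on an object; the grip force is fixed at half the most. Time passes only in rows, so rows that repeat a pose let the fingers close. It gives the time, the measured TCP pose, the force, the opening and the grip force at its end, in the units of the state.
- ctrl.get_obs(): the state, without advancing time (a new reading comes with each control period).
- ctrl.camera(name): name is "scene" or "top"; returns a dict with "image" (480x640x3 uint8, red, green, blue), "camera_matrix" (3x3 intrinsics, pixels), "camera_from_world" (4x4, takes a point from world to camera coordinates). Camera axes: x right, y down, z forward; pixel columns grow to the right and rows downward; lengths in m; the calibration is good to about 2 mm. A picture is of the moment at which its call begins. There is no depth.
- ctrl.hand_in(): hands the job in; it is judged then, once.
The state is a dict: "t": time; "q": joint angles; "joint_velocities": joint speeds; "joint_torque": joint torques, N m; "ee_pos": TCP position; "ee_rot": TCP orientation; "wrist_force": force on the tool from outside, world axes, zero at the start; "moment": the same for the moment, N m; "gripper_width": finger opening in m; "grasp_force": force on a finger pad.
Only numpy, scipy, OpenCV 4.12 (cv2) and the standard library are available. Lean on these libraries where they do the work, as an engineer would, in place of code of your own. Each camera call takes 0.05 s, during which the arm holds its last target. There are 200 camera calls.

## Working session

There is one attempt and no reset: what is moved stays moved. The work goes in short steps, Python scripts to look and compute and a tool call to move; the robot and the scene stay as the last step left them, time stands still between calls to the robot, and variables do not carry over. Pictures are saved under pics/ and viewed, at most 13 in all, crops included, and the job is handed in when it is done.

Besides the shell and the picture viewer there is one more tool, called by a JSON object that holds its "method" and its "body". servo_tool: Moves the arm, as the interface text tells. Its arguments: {"type":"object","properties":{"moves":{"type":"array","items":{"type":"array"}}},"required":["moves"]}

```bash
mkdir -p pics
cat > h.py <<'E'
import numpy as np, cv2
from station import ctrl
def cam(n):
    c=ctrl.camera(n); return c['image'][:,:,::-1].copy(),np.array(c['camera_matrix']),np.array(c['camera_from_world'])
def ray(K,T,u,v):
    R,t=T[:3,:3],T[:3,3]; d=R.T@np.linalg.solve(K,[u,v,1.]); return -R.T@t,d
def at_z(K,T,u,v,z):
    o,d=ray(K,T,u,v); return o+d*(z-o[2])/d[2]
def proj(K,T,p):
    q=K@(T[:3,:3]@np.array(p)+T[:3,3]); return q[:2]/q[2]
E
python3 - <<'E'
from h import *
for n in('scene','top'):
    im,K,T=cam(n); cv2.imwrite(f'pics/{n}0.png',im); np.savez(n+'.npz',K=K,T=T)
    print(n,K.tolist(),(-T[:3,:3].T@T[:3,3]).round(3),T[:3,:3].round(2).tolist())
o=ctrl.get_obs();print(o)
E
```

```text
scene [[582.4152479062313, 0.0, 318.33537897711903], [0.0, 582.4152479062313, 243.6816945596212], [0.0, 0.0, 1.0]] [-0.025 -0.793  0.835] [[0.69, -0.73, -0.0], [-0.46, -0.43, -0.78], [0.57, 0.54, -0.62]]
top [[446.2637687794808, 0.0, 320.742991995526], [0.0, 446.2637687794808, 238.87192764332985], [0.0, 0.0, 1.0]] [ 0.501 -0.163  1.085] [[0.01, -1.0, 0.02], [-0.99, -0.01, -0.12], [0.12, -0.02, -0.99]]
{'t': 0.1, 'q': array([-1.23783555,  0.629248  ,  0.03842734,  1.51824609, -0.02703246,
        0.996321  , -0.02003475]), 'joint_velocities': array([-0.00054654, -0.00479578, -0.00101378, -0.00152317,  0.00034334,
       -0.00010801,  0.00142813]), 'joint_torque': array([ 3.21502521e-03, -5.64536262e+01,  1.23057425e+00, -1.93975568e+01,
        1.13453748e-02,  5.42145339e-03, -4.73329919e-05]), 'ee_pos': array([0.25211737, 0.59851077, 0.23049138]), 'ee_rot': array([-1.79135026e-04,  1.98080495e-01,  9.80185386e-01, -8.33890438e-04]), 'wrist_force': array([-1.60318453,  0.05775793, -0.34741095]), 'moment': array([ 0.01545574, -0.00780711, -0.03011683]), 'grasp_force': 0.0, 'gripper_width': 0.0851982859602617}
```

View pics/scene0.png

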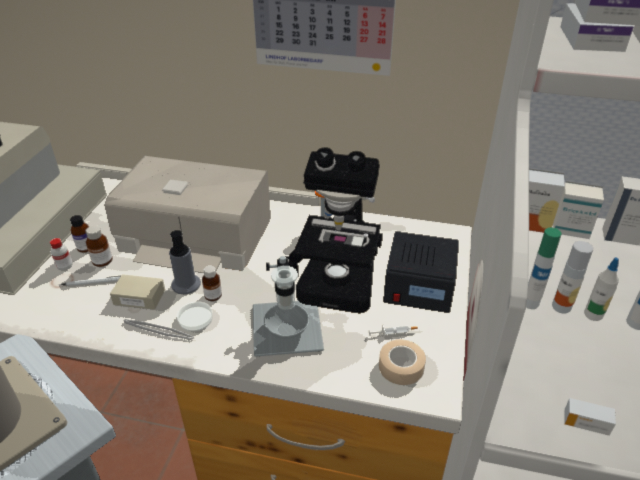

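View pics/top0.png

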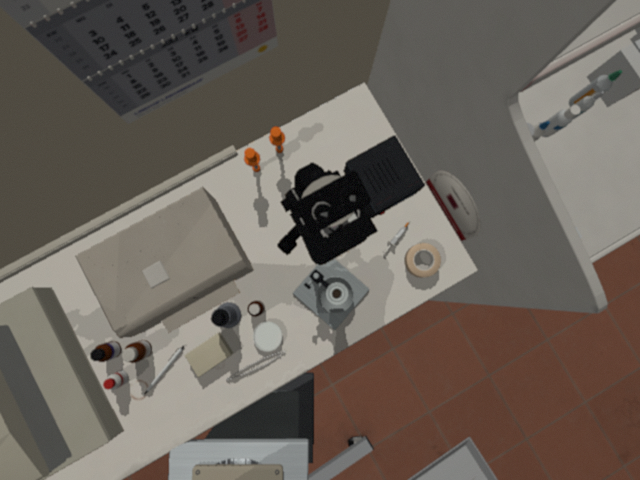

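Scene: plunger in its rest at about (180,260), stand with barrel and bowl at about (286,310). Top: knob at about (222,318), barrel mouth at about (338,292), orange decoys at the back. I'll enlarge these.

Run:
```python
import cv2,numpy as np
s=cv2.imread('pics/scene0.png');t=cv2.imread('pics/top0.png')
def cr(i,x,y,w,h,k): return cv2.resize(i[y:y+h,x:x+w],None,fx=k,fy=k,interpolation=cv2.INTER_CUBIC)
# 4 panels each 400x300, scale 5 -> 80x60
p=[cr(s,145,210,66,49,6),cr(s,250,255,66,49,6),cr(t,195,290,66,49,6),cr(t,305,265,66,49,6)]
cv2.imwrite('pics/c1.png',np.vstack([np.hstack(p[:2]),np.hstack(p[2:])]))
p=[cr(s,145,250,66,49,6),cr(s,250,300,66,49,6)]
cv2.imwrite('pics/c2.png',np.hstack(p))
```

```text
(no output)
```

View pics/c1.png

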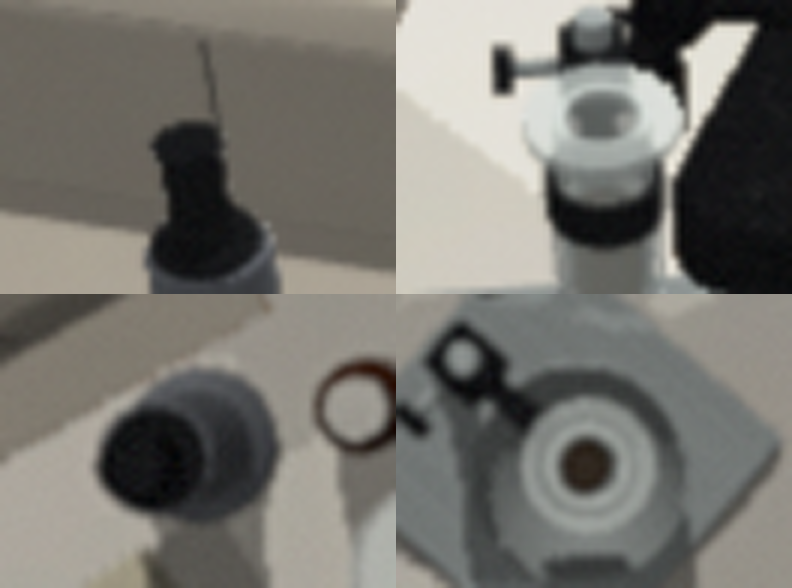

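Run:
```python
import numpy as np
from h import ray,at_z,proj
C={n:np.load(n+'.npz') for n in('scene','top')}
def tri(a,b):
    A=[];B=[]
    for n,(u,v) in(('scene',a),('top',b)):
        o,d=ray(C[n]['K'],C[n]['T'],u,v);d/=np.linalg.norm(d);P=np.eye(3)-np.outer(d,d);A.append(P);B.append(P@o)
    x=np.linalg.lstsq(np.vstack(A),np.hstack(B),rcond=None)[0]
    return x.round(4),[(proj(C[n]['K'],C[n]['T'],x)-p).round(1) for n,p in(('scene',a),('top',b))]
print('button',tri((176.3,231.7),(220.3,317.2)))
print('mouth',tri((284.7,274.3),(337.2,293.4)))
for z in(.135,.133,.137):print([at_z(C[n]['K'],C[n]['T'],*p,z).round(4) for n,p in(('scene',(176.3,231.7)),('top',(220.3,317.2)))])
print([at_z(C[n]['K'],C[n]['T'],*p,.148).round(4) for n,p in(('scene',(284.7,274.3)),('top',(337.2,293.4)))])
# post top (z .138): top panel (461,358), scene (592,25)
print([at_z(C[n]['K'],C[n]['T'],*p,.138).round(4) for n,p in(('scene',(250+196/6,255+25/6)),('top',(305+65/6,265+64/6)))])
# rest rim top: circle x 130..278,y 368..520?
print(at_z(C['top']['K'],C['top']['T'],195+203/6,290+(445-294)/6,.092))
# iodine cap, dish etc
for nm,p,z in(('iod',(256,308),.075),('dish',(268,336),.015),('block',(210,354),.03)):print(nm,at_z(C['top']['K'],C['top']['T'],*p,z).round(3))
```

```text
button (array([0.4417, 0.0242, 0.1449]), [array([2.2, 0. ]), array([-1.3,  1.6])])
mouth (array([ 0.4949, -0.2195,  0.1484]), [array([ 0.4, -0. ]), array([-0.2,  0.3])])
[array([0.4456, 0.0392, 0.135 ]), array([0.4444, 0.0237, 0.135 ])]
[array([0.447 , 0.0416, 0.133 ]), array([0.4443, 0.024 , 0.133 ])]
[array([0.4443, 0.0368, 0.137 ]), array([0.4446, 0.0233, 0.137 ])]
[array([ 0.4946, -0.2187,  0.148 ]), array([ 0.4954, -0.22  ,  0.148 ])]
[array([ 0.529 , -0.1773,  0.138 ]), array([ 0.5323, -0.1752,  0.138 ])]
[0.44638315 0.01367298 0.092     ]
iod [ 0.462 -0.043  0.075]
dish [ 0.394 -0.066  0.015]
block [0.355 0.065 0.03 ]
```

View pics/c2.png

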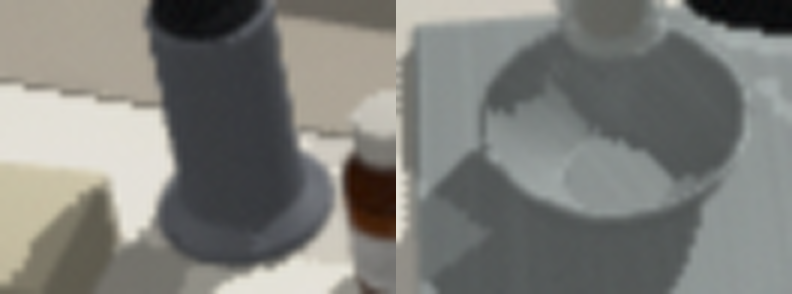

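Run:
```python
import numpy as np,cv2
from h import ray,at_z,proj
C={n:np.load(n+'.npz') for n in('scene','top')}
A=lambda n,u,v,z:at_z(C[n]['K'],C[n]['T'],u,v,z).round(4)
print('foot top',A('top',195+203/6,290+(445-294)/6,.003))
print('collar top',A('top',220.3,317.2,.096))
print('foot scene',A('scene',145+246/6,250+208/6,.003))
for z in(.115+.018,.115+.022):print('button scene',A('scene',176.2,234,z))
x,y=A('top',220.3,317.2,.096)[:2]
# overlay model circles
for n,f,w in(('scene','pics/scene0.png',(145,215)),('top','pics/top0.png',(195,285))):
    im=cv2.imread(f);k=8
    im=cv2.resize(im[w[1]:w[1]+70,w[0]:w[0]+50],None,fx=k,fy=k,interpolation=cv2.INTER_CUBIC)
    im=np.clip(255*(im/255.)**.5,0,255).astype(np.uint8)
    for r,z,c in((.031,0.003,(0,255,0)),(.0215,.092,(255,255,0)),(.019,.097,(0,0,255)),(.0125,.137,(0,255,255))):
        a=np.linspace(0,6.28,60)
        pts=[((proj(C[n]['K'],C[n]['T'],[x+r*np.cos(t),y+r*np.sin(t),z])-w+.5)*k).astype(int) for t in a]
        cv2.polylines(im,[np.array(pts)],True,c,1)
    cv2.imwrite(f'/tmp/{n}.png',im)
cv2.imwrite('pics/ov.png',np.hstack([cv2.imread('/tmp/scene.png'),cv2.imread('/tmp/top.png')]))
```

```text
foot top [0.4415 0.0295 0.003 ]
collar top [0.4421 0.0313 0.096 ]
foot scene [0.4391 0.0302 0.003 ]
button scene [0.4424 0.0356 0.133 ]
button scene [0.4397 0.0309 0.137 ]
```

View pics/ov.png

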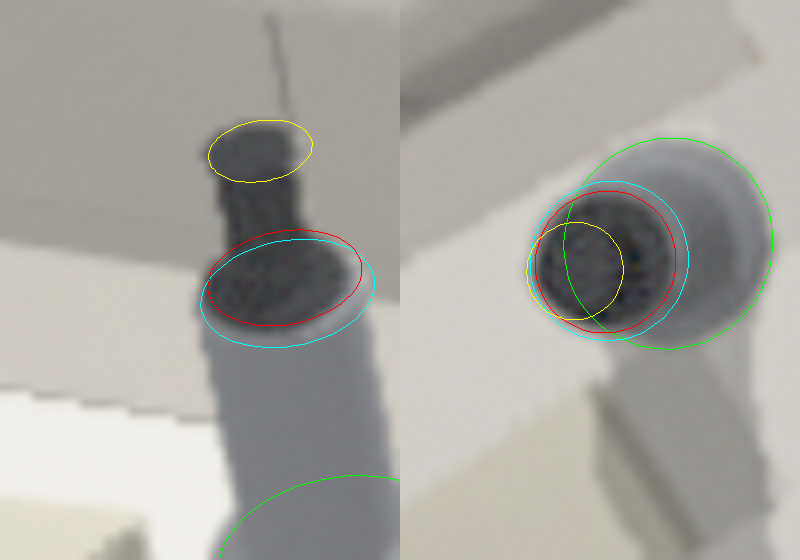

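{"method": "servo_tool", "body": {"moves": [[[0,0,-0.05],[0,0,0],0.3],[[-0.394,-0.45,-0.05],[0,0,0],0.3],[[-0.394,-0.45,-0.05],[0,0,0],0.3],[[-0.394,-0.45,-0.05],[0,0,0],0.3],[[-0.394,-0.45,-0.05],[0,0,0],0.3],[[-0.394,-0.45,-0.05],[0,0,0],0.3],[[-0.394,-0.45,-0.05],[0,0,0],0.3],[[-0.394,-0.45,-0.05],[0,0,0],0.3],[[-0.394,-0.45,-0.05],[0,0,0],0.3],[[-0.394,-0.45,-0.05],[0,0,0],0.3],[[-0.394,-0.45,-0.05],[0,0,0],0.3],[[-0.394,-0.45,-0.05],[0,0,0],0.3],[[-0.394,-0.45,-0.05],[0,0,0],0.3],[[-0.394,-0.45,-0.05],[0,0,0],0.3],[[-0.394,-0.45,-0.05],[0,0,0],0.3],[[-0.394,-0.45,-0.05],[0,0,0],0.3]]}}

```text
t: 1.7
ee_pos: [0.4402, 0.0325, 0.2811]
ee_rot: [-0.001, 0.197, 0.98, 0.0]
wrist_force: [0.4, 0.1, -1.1]
gripper_width: 0.0599
grasp_force: 0.0
```

{"method": "servo_tool", "body": {"moves": [[[0,0,0.05],[0,0,0],0.3],[[0,0,0.1],[0,0,0],0.3],[[0,0,0.13],[0,0,0],0.3],[[0,0,0.15],[0,0,0],0.3],[[0,0,0.165],[0,0,0],0.3],[[0,0,0.178],[0,0,0],0.3],[[0,0,0.178],[0,0,0],0.3],[[0,0,0.178],[0,0,0],0.3]]}}

```text
t: 2.5
ee_pos: [0.4405, 0.0326, 0.1034]
ee_rot: [-0.0, 0.197, 0.98, 0.0]
wrist_force: [0.4, 0.9, 0.6]
gripper_width: 0.0598
grasp_force: 0.0
```

Run:
```python
from h import *
im,K,T=cam('scene');c=im[170:290,110:270];cv2.imwrite('pics/g1.png',cv2.resize(c,None,fx=5,fy=5,interpolation=cv2.INTER_CUBIC))
```

```text
(no output)
```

View pics/g1.png

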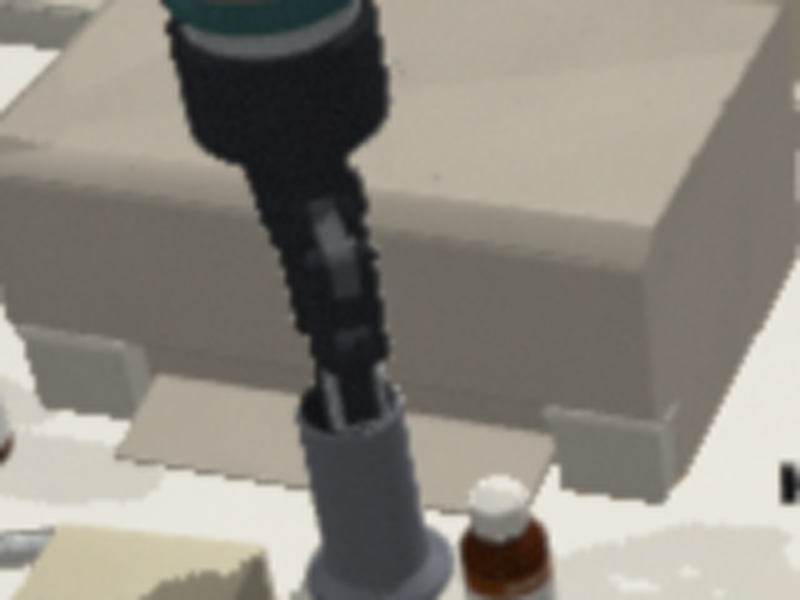

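The fingers straddle the knob (330,390 in the crop), just above the cup rim. Now I'll lower 2 mm, grip, and lift slowly.

{"method": "servo_tool", "body": {"moves": [[[0,0,0.002],[0,0,0],0.4],[[0,0,0.002],[0,0,0],0.6],[[0,0,0.002],[0,0,0],0.8],[[0,0,0.002],[0,0,0],1],[[0,0,0.002],[0,0,0],1],[[0,0,0.002],[0,0,0],1],[[0,0,0.002],[0,0,0],1],[[0,0,0.002],[0,0,0],1]]}}

```text
t: 3.35
ee_pos: [0.4412, 0.0317, 0.1017]
ee_rot: [0.0, 0.198, 0.98, 0.0]
wrist_force: [-0.7, 2.6, 5.1]
gripper_width: 0.0218
grasp_force: 58.3
```

{"method": "servo_tool", "body": {"moves": [[[0,0,-0.01],[0,0,0],1],[[0,0,-0.025],[0,0,0],1],[[0,0,-0.045],[0,0,0],1],[[0,0,-0.065],[0,0,0],1],[[0,0,-0.09],[0,0,0],1],[[0,0,-0.115],[0,0,0],1],[[0,0,-0.14],[0,0,0],1],[[0,0,-0.155],[0,0,0],1],[[0,0,-0.165],[0,0,0],1],[[0,0,-0.165],[0,0,0],1],[[0,0,-0.165],[0,0,0],1]]}}

```text
t: 4.45
ee_pos: [0.4401, 0.0312, 0.2658]
ee_rot: [-0.001, 0.198, 0.98, -0.0]
wrist_force: [-0.9, 0.0, -1.1]
gripper_width: 0.0216
grasp_force: 58.6
```

Run:
```python
from h import *
im,K,T=cam('scene')
o=ctrl.get_obs();p=o['ee_pos'];print(o['t'],p,o['wrist_force'])
for d in(0,.05,.1): print(proj(K,T,p-[0,0,d]))
t,_,Tt=cam('top');Kt=np.load('top.npz')['K'];print(proj(Kt,Tt,p),proj(Kt,Tt,p-[0,0,.09]))
k=6
u,v=proj(K,T,p-[0,0,.05]);u,v=int(u)-33,int(v)-48;a=cv2.resize(im[v:v+96,u:u+66],None,fx=k,fy=k,interpolation=cv2.INTER_CUBIC)
print(u,v)
u,v=proj(Kt,Tt,p-[0,0,.05]);u,v=int(u)-33,int(v)-48;b=cv2.resize(t[v:v+96,u:u+66],None,fx=k,fy=k,interpolation=cv2.INTER_CUBIC)
print(u,v)
cv2.imwrite('pics/l1.png',np.clip(255*(np.hstack([a,b])/255.)**.6,0,255).astype(np.uint8))
```

```text
4.5 [0.43995753 0.03116608 0.26553116] [-0.16415426 -0.77855017 -1.27585067]
[165.33559893 178.10618648]
[169.75573598 200.7779167 ]
[173.93032087 222.19016281]
[201.56622924 323.98787059] [212.41079286 320.6536229 ]
136 152
174 274
```

View pics/l1.png

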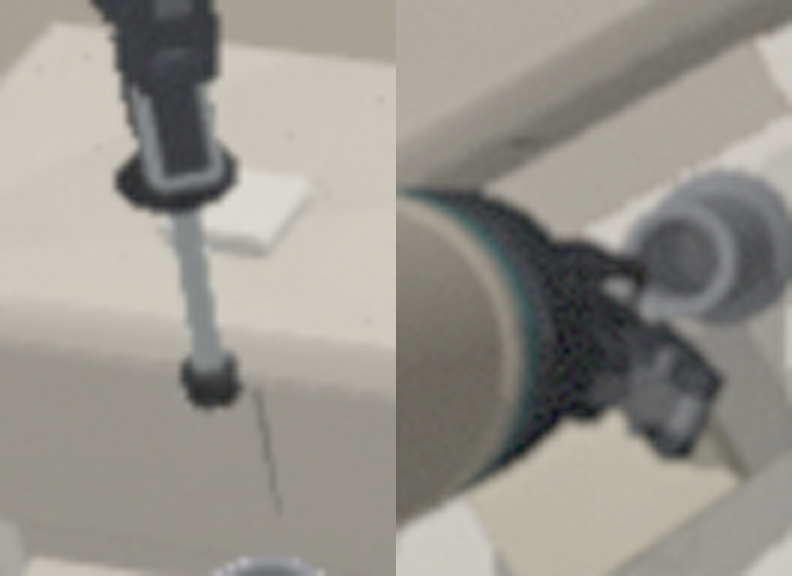

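```bash
cat > fit.py <<'E'
from h import *
from scipy.optimize import least_squares
def bbox(K,T,c,r,z0,z1):
    a=np.linspace(0,2*np.pi,90)
    P=np.array([proj(K,T,[c[0]+r*np.cos(t),c[1]+r*np.sin(t),z]) for z in(z0,z1) for t in a])
    return np.r_[P.min(0),P.max(0)]
X=np.array([-.9215,.388,0]);Y=np.array([.388,.9215,0])
def fit(K,T,p,cb,pb):
    # unknown a (tool x of knob), zc (collar underside rel. TCP), piston offset
    def f(s):
        c=p+X*s[0]; z=p[2]+s[1]; q=c+[s[2],s[3],0]
        return np.r_[bbox(K,T,c,.019,z,z+.005)-cb, bbox(K,T,q,.0098,z-.083,z-.071)-pb]
    r=least_squares(f,[0,-.01,0,0]); return r.x,r.fun
E
python3 - <<'E'
from fit import *
im,K,T=cam('scene');p=ctrl.get_obs()['ee_pos'];p=np.array(p)
g=lambda x0,y0,x1,y1:np.array([136+x0/6,152+y0/6,136+x1/6,152+y1/6])-.4
s,f=fit(K,T,p,g(115,143,238,212),g(181,350,243,410));print((s*1e3).round(2),f.round(2))
print(ctrl.get_obs()['q'])
E
```

```text
[ 1.51 -8.52  1.42  5.3 ] [-0.56 -1.01  0.59  1.05 -0.53 -0.54  0.53  0.51]
[-0.30601348  0.291995    0.22101473  2.02621984 -0.08505471  0.83404548
  1.13515518]
```

{"method": "servo_tool", "body": {"moves": [[[0,0,0],[0,0,0.14],1],[[0,0,0],[0,0,0.28],1],[[0,0,0],[0,0,0.42],1],[[0,0,0],[0,0,0.56],1],[[0,0,0],[0,0,0.7],1],[[0,0,0],[0,0,0.84],1],[[0,0,0],[0,0,0.98],1],[[0,0,0],[0,0,1.12],1],[[0,0,0],[0,0,1.26],1],[[0,0,0],[0,0,1.4],1],[[0,0,0],[0,0,1.5],1],[[0,0,0],[0,0,1.57],1],[[0,0,0],[0,0,1.57],1],[[0,0,0],[0,0,1.57],1]]}}

```text
t: 6.0
ee_pos: [0.4404, 0.0314, 0.2659]
ee_rot: [-0.0, 0.832, 0.554, -0.001]
wrist_force: [0.5, 0.5, -1.3]
gripper_width: 0.022
grasp_force: 58.6
```

Run:
```python
from h import *
im,K,T=cam('scene');o=ctrl.get_obs();print(o['ee_pos'],o['ee_rot'],o['q'])
np.savez('r90.npz',im=im,p=o['ee_pos'])
```

```text
[0.44049729 0.03133693 0.26595953] [-1.09022729e-04  8.32513700e-01  5.54004298e-01 -4.05729776e-04] [-0.59278632  0.330571    0.60679712  2.03226659 -0.24839059  0.85085025
 -0.24241834]
```

{"method": "servo_tool", "body": {"moves": [[[0,0,0],[0,0,0.14],1],[[0,0,0],[0,0,0.28],1],[[0,0,0],[0,0,0.42],1],[[0,0,0],[0,0,0.56],1],[[0,0,0],[0,0,0.7],1],[[0,0,0],[0,0,0.84],1],[[0,0,0],[0,0,0.98],1],[[0,0,0],[0,0,1.12],1],[[0,0,0],[0,0,1.26],1],[[0,0,0],[0,0,1.4],1],[[0,0,0],[0,0,1.5],1],[[0,0,0],[0,0,1.57],1],[[0,0,0],[0,0,1.57],1],[[0,0,0],[0,0,1.57],1]]}}

```text
t: 7.45
ee_pos: [0.4406, 0.0314, 0.2662]
ee_rot: [0.0, 0.981, -0.196, -0.0]
wrist_force: [0.6, -0.3, -0.3]
gripper_width: 0.0215
grasp_force: 58.6
```

Run:
```python
from h import *
im,K,T=cam('scene');o=ctrl.get_obs();print(o['t'],o['ee_pos'],o['ee_rot'],o['q'])
np.savez('r180.npz',im=im,p=o['ee_pos'])
r=np.load('r90.npz')['im'];k=6
c=lambda i:cv2.resize(i[152:248,136:202],None,fx=k,fy=k,interpolation=cv2.INTER_CUBIC)
cv2.imwrite('pics/r.png',np.clip(255*(np.hstack([c(r),c(im)])/255.)**.6,0,255).astype(np.uint8))
```

```text
7.5 [0.44065579 0.03135966 0.26622344] [-5.59205571e-05  9.80536997e-01 -1.96334358e-01 -1.20773318e-04] [-0.87225538  0.45781429  1.06117013  2.0376376  -0.50140515  0.93220973
 -1.50878754]
```

View pics/r.png

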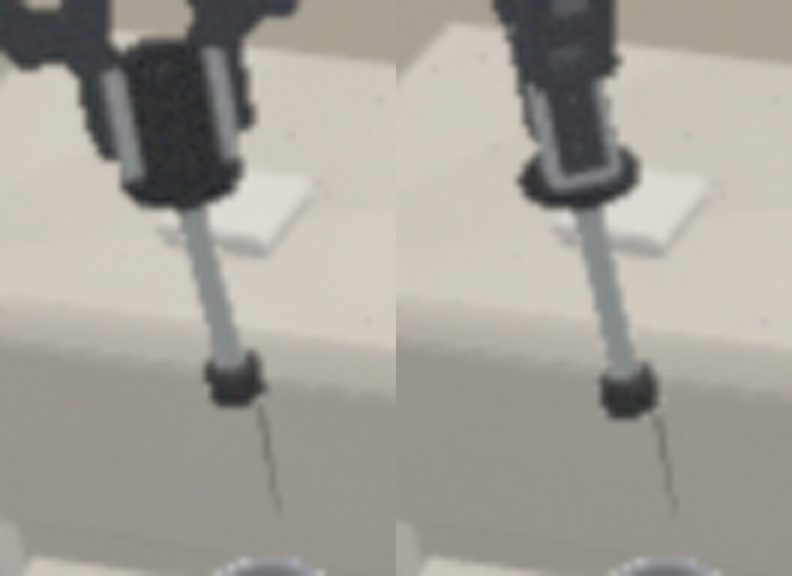

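Run:
```python
from fit import *
S=np.load('scene.npz');K,T=S['K'],S['T']
L=cv2.imread('pics/l1.png',0);R=cv2.imread('pics/r.png',0)
B=[]
for i in(L[:,:396],R[:,:396],R[:,396:]):
    q=i[340:425,170:275];m=(q<105).astype(np.uint8);n,l,st,c=cv2.connectedComponentsWithStats(m)
    k=1+st[1:,4].argmax();x,y,w,h,a=st[k];b=np.array([x+170,y+340,x+170+w,y+340+h]);print(b,a,c[k]+[170,340]);
    B.append((c[k]+[170,340])/6-.42+[136,152])
B=np.array(B)
# model: piston mid-height centre; world offset d at yaw 0, rotated by -th (tool z down)
P=[np.array([.43996,.03117,.26553]),np.array([.4405,.03134,.26596]),np.array([.44066,.03136,.26622])]
def f(s):
    r=[]
    for th,p,b in zip((0,-np.pi/2,-np.pi),P,B):
        c,sn=np.cos(th),np.sin(th);d=np.array([c*s[0]-sn*s[1],sn*s[0]+c*s[1],0])
        r.append(proj(K,T,p+d+[0,0,-.0085-.077])-b-[s[2],s[3]])
    return np.ravel(r)
r=least_squares(f,[0,0,0,0]);print((r.x[:2]*1e3).round(2),np.hypot(*r.x[:2]),r.x[2:],r.fun.round(2))
# z-offset / calib: express the residual as z error
print('px per mm z',(proj(K,T,P[2]+[0,0,.001])-proj(K,T,P[2])))
```

```text
[181 358 242 410] 2153 [211.06688342 385.34091965]
[205 355 266 407] 2132 [234.8663227  383.44512195]
[204 367 261 419] 2161 [232.94909764 395.0731143 ]
[-0.25  5.13] 0.005134781332356281 [ 0.27310386 -0.80841904] [ 0.02  0.09  0.03 -0.11 -0.05  0.02]
px per mm z [-0.09093418 -0.46731424]
```

{"method": "servo_tool", "body": {"moves": [[[0.0241,0.0343,0],[0,0,0],1],[[0.0482,0.0686,0],[0,0,0],1],[[0.0723,0.1029,0],[0,0,0],1],[[0.0964,0.1372,0],[0,0,0],1],[[0.1205,0.1715,0],[0,0,0],1],[[0.136,0.194,0],[0,0,0],1],[[0.1446,0.2058,0],[0,0,0],1],[[0.1446,0.2058,0],[0,0,0],1],[[0.1446,0.2058,0],[0,0,0],1],[[0.1446,0.2058,0],[0,0,0],1]]}}

```text
t: 8.5
ee_pos: [0.4944, -0.2128, 0.266]
ee_rot: [-0.001, 0.981, -0.196, -0.0]
wrist_force: [-0.5, -0.2, -1.0]
gripper_width: 0.022
grasp_force: 58.9
```

Run:
```python
from h import *
im,K,T=cam('scene');o=ctrl.get_obs();print(o['t'],o['ee_pos'],o['ee_rot'],o['wrist_force'])
a=im[200:300,250:316];t,_,_=cam('top');b=t[235:335,300:366]
cv2.imwrite('pics/m1.png',cv2.resize(np.hstack([a,b]),None,fx=6,fy=6,interpolation=cv2.INTER_CUBIC))
```

```text
8.55 [ 0.49447604 -0.21277066  0.26612085] [-6.07366635e-04  9.80554379e-01 -1.96246412e-01 -2.93676262e-04] [-0.76397778 -1.06449551 -1.80535951]
```

View pics/m1.png

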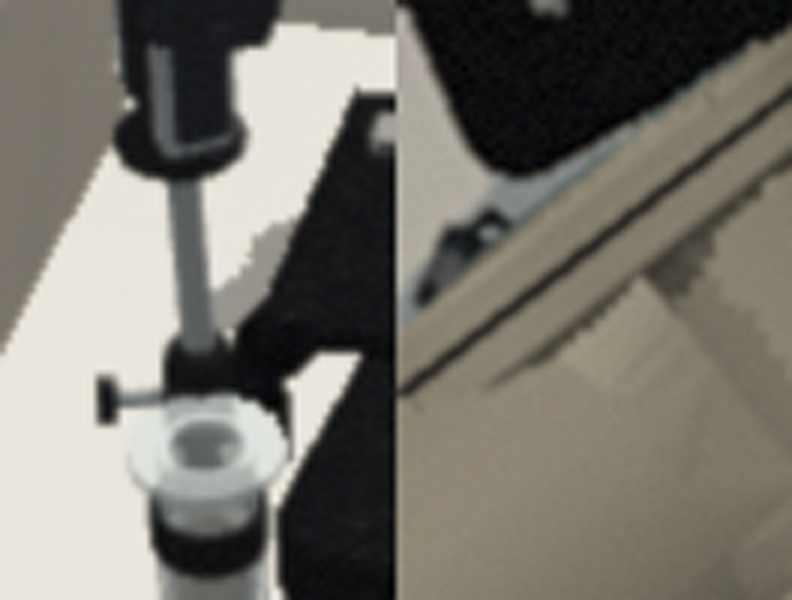

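{"method": "servo_tool", "body": {"moves": [[[0.001,0.0013,0.005],[0,0,0],1],[[0.001,0.0013,0.01],[0,0,0],1],[[0.001,0.0013,0.015],[0,0,0],1],[[0.001,0.0013,0.02],[0,0,0],1],[[0.001,0.0013,0.02],[0,0,0],1],[[0.001,0.0013,0.02],[0,0,0],1]]}}

```text
t: 9.2
ee_pos: [0.4948, -0.216, 0.2461]
ee_rot: [0.0, 0.98, -0.197, -0.0]
wrist_force: [0.3, 0.4, -2.3]
gripper_width: 0.022
grasp_force: 58.9
```

Run:
```python
from h import *
im,K,T=cam('scene');o=ctrl.get_obs();p=o['ee_pos'];print(o['t'],p,o['wrist_force'])
c=p+[.00025,-.00513,-.0085-.083];print('face z',c[2],proj(K,T,c),'mouth',proj(K,T,[.495,-.2193,.148]))
a=im[230:300,250:316]
cv2.imwrite('pics/m2.png',cv2.resize(np.clip(255*(a/255.)**.6,0,255).astype(np.uint8),None,fx=8,fy=8,interpolation=cv2.INTER_CUBIC))
```

```text
9.25 [ 0.49487888 -0.21614092  0.24630604] [ 0.7557152  -0.09566914 -0.06698107]
face z 0.15480603770584625 [285.76186441 271.94006204] mouth [285.07594334 274.35253946]
```

View pics/m2.png

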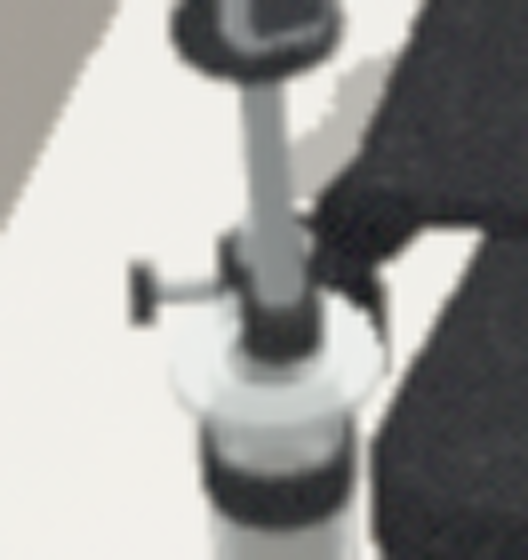

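{"method": "servo_tool", "body": {"moves": [[[-0.0007,-0.0017,0.001],[0,0,0],1],[[-0.0007,-0.0017,0.002],[0,0,0],1],[[-0.0007,-0.0017,0.002],[0,0,0],1],[[-0.0007,-0.0017,0.002],[0,0,0],1]]}}

```text
t: 9.65
ee_pos: [0.4949, -0.2141, 0.2443]
ee_rot: [-0.0, 0.98, -0.197, 0.0]
wrist_force: [0.1, -0.5, -1.4]
gripper_width: 0.022
grasp_force: 58.9
```

Run:
```python
from h import *
o=ctrl.get_obs();print(o['t'],o['ee_pos'],o['wrist_force'])
```

```text
9.65 [ 0.4948761  -0.21412242  0.24431661] [ 0.06579457 -0.51724013 -1.38535335]
```

{"method": "servo_tool", "body": {"moves": [[[0,0,0.001],[0,0,0],1],[[0,0,0.002],[0,0,0],1],[[0,0,0.003],[0,0,0],1],[[0,0,0.003],[0,0,0],1]]}}

```text
t: 10.05
ee_pos: [0.4948, -0.2141, 0.2411]
ee_rot: [-0.0, 0.98, -0.197, -0.0]
wrist_force: [-0.0, -0.3, -1.3]
gripper_width: 0.0217
grasp_force: 58.9
```

{"method": "servo_tool", "body": {"moves": [[[0,0,0.0005],[0,0,0],1],[[0,0,0.001],[0,0,0],1],[[0,0,0.0015],[0,0,0],1]]}}

```text
t: 10.35
ee_pos: [0.4949, -0.2142, 0.2398]
ee_rot: [-0.0, 0.98, -0.197, 0.0]
wrist_force: [-0.1, -0.3, -1.8]
gripper_width: 0.0213
grasp_force: 58.9
```

{"method": "servo_tool", "body": {"moves": [[[0,0,0.0005],[0,0,0],1],[[0,0,0.001],[0,0,0],1],[[0,0,0.0015],[0,0,0],1]]}}

```text
t: 10.65
ee_pos: [0.4949, -0.214, 0.2383]
ee_rot: [-0.0, 0.98, -0.197, -0.0]
wrist_force: [0.9, -0.2, -0.7]
gripper_width: 0.0215
grasp_force: 58.8
```

{"method": "servo_tool", "body": {"moves": [[[0,0,0.0005],[0,0,0],1],[[0,0,0.001],[0,0,0],1],[[0,0,0.001],[0,0,0],1]]}}

```text
t: 10.95
ee_pos: [0.4948, -0.214, 0.2372]
ee_rot: [-0.0, 0.98, -0.197, -0.0]
wrist_force: [0.1, 0.9, -1.1]
gripper_width: 0.0218
grasp_force: 58.7
```

{"method": "servo_tool", "body": {"moves": [[[0,0,0.0005],[0,0,0],1],[[0,0,0.001],[0,0,0],1],[[0,0,0.0015],[0,0,0],1],[[0,0,0.0015],[0,0,0],1]]}}

```text
t: 11.35
ee_pos: [0.4949, -0.2141, 0.2357]
ee_rot: [-0.0, 0.98, -0.197, -0.0]
wrist_force: [0.4, 0.7, -1.7]
gripper_width: 0.0218
grasp_force: 58.6
```

{"method": "servo_tool", "body": {"moves": [[[0,0,0.0005],[0,0,0],1],[[0,0,0.001],[0,0,0],1],[[0,0,0.0015],[0,0,0],1],[[0,0,0.0015],[0,0,0],1]]}}

```text
t: 11.75
ee_pos: [0.4948, -0.2141, 0.2342]
ee_rot: [-0.0, 0.98, -0.197, -0.0]
wrist_force: [-0.4, 1.0, -2.1]
gripper_width: 0.0215
grasp_force: 58.6
```

{"method": "servo_tool", "body": {"moves": [[[0,0,0.002],[0,0,0],1],[[0,0,0.004],[0,0,0],1],[[0,0,0.006],[0,0,0],1],[[0,0,0.008],[0,0,0],1],[[0,0,0.008],[0,0,0],1]]}}

```text
t: 12.25
ee_pos: [0.4947, -0.2141, 0.2259]
ee_rot: [0.0, 0.98, -0.197, -0.0]
wrist_force: [0.2, 1.0, -0.8]
gripper_width: 0.022
grasp_force: 58.6
```

{"method": "servo_tool", "body": {"moves": [[[0,0,0.002],[0,0,0],1],[[0,0,0.004],[0,0,0],1],[[0,0,0.006],[0,0,0],1],[[0,0,0.008],[0,0,0],1],[[0,0,0.01],[0,0,0],1],[[0,0,0.01],[0,0,0],1]]}}

```text
t: 12.85
ee_pos: [0.4947, -0.2141, 0.216]
ee_rot: [0.0, 0.98, -0.197, -0.0]
wrist_force: [-0.1, 0.5, -1.3]
gripper_width: 0.0211
grasp_force: 58.6
```

Sliding freely. Now approach the bolus slowly, 1 mm per row.

{"method": "servo_tool", "body": {"moves": [[[0,0,0.001],[0,0,0],1],[[0,0,0.002],[0,0,0],1],[[0,0,0.003],[0,0,0],1],[[0,0,0.004],[0,0,0],1],[[0,0,0.005],[0,0,0],1],[[0,0,0.006],[0,0,0],1]]}}

```text
t: 13.45
ee_pos: [0.4949, -0.2141, 0.2102]
ee_rot: [-0.0, 0.98, -0.197, 0.0]
wrist_force: [0.1, 1.0, -0.6]
gripper_width: 0.0221
grasp_force: 58.6
```

{"method": "servo_tool", "body": {"moves": [[[0,0,0.0008],[0,0,0],1],[[0,0,0.0016],[0,0,0],1],[[0,0,0.0024],[0,0,0],1],[[0,0,0.0032],[0,0,0],1]]}}

```text
t: 13.85
ee_pos: [0.4949, -0.2141, 0.207]
ee_rot: [-0.0, 0.98, -0.197, -0.0]
wrist_force: [0.0, 1.5, 0.2]
gripper_width: 0.0217
grasp_force: 58.6
```

{"method": "servo_tool", "body": {"moves": [[[0,0,0.0008],[0,0,0],1],[[0,0,0.0016],[0,0,0],1],[[0,0,0.0024],[0,0,0],1]]}}

```text
t: 14.15
ee_pos: [0.4949, -0.2141, 0.2046]
ee_rot: [0.0, 0.98, -0.197, -0.0]
wrist_force: [0.1, 0.2, -1.0]
gripper_width: 0.022
grasp_force: 58.6
```

{"method": "servo_tool", "body": {"moves": [[[0,0,0.0008],[0,0,0],1],[[0,0,0.0016],[0,0,0],1],[[0,0,0.0024],[0,0,0],1]]}}

```text
t: 14.45
ee_pos: [0.4958, -0.2148, 0.2034]
ee_rot: [0.0, 0.98, -0.197, 0.001]
wrist_force: [-0.9, 1.1, 8.2]
gripper_width: 0.022
grasp_force: 58.3
```

{"method": "servo_tool", "body": {"moves": [[[0,0,0.0008],[0,0,0],1],[[0,0,0.0016],[0,0,0],1]]}}

```text
t: 14.65
ee_pos: [0.4963, -0.215, 0.2022]
ee_rot: [0.0, 0.98, -0.197, 0.002]
wrist_force: [0.4, 1.1, 9.9]
gripper_width: 0.022
grasp_force: 58.1
```

{"method": "servo_tool", "body": {"moves": [[[-0.0005,0,0.0008],[0,0,0],1],[[-0.001,0,0.0016],[0,0,0],1],[[-0.0013,0,0.0024],[0,0,0],1],[[-0.0013,0,0.0032],[0,0,0],1]]}}

```text
t: 15.05
ee_pos: [0.4954, -0.2146, 0.1991]
ee_rot: [0.0, 0.98, -0.197, 0.002]
wrist_force: [-0.1, 1.0, 9.0]
gripper_width: 0.022
grasp_force: 58.1
```

{"method": "servo_tool", "body": {"moves": [[[0,0,0.0008],[0,0,0],1],[[0,0,0.0016],[0,0,0],1],[[0,0,0.0024],[0,0,0],1],[[0,0,0.0032],[0,0,0],1]]}}

```text
t: 15.45
ee_pos: [0.4954, -0.2146, 0.1959]
ee_rot: [0.0, 0.98, -0.197, 0.002]
wrist_force: [0.9, 1.8, 8.8]
gripper_width: 0.0218
grasp_force: 58.1
```

{"method": "servo_tool", "body": {"moves": [[[0,0,0.001],[0,0,0],1],[[0,0,0.002],[0,0,0],1],[[0,0,0.003],[0,0,0],1],[[0,0,0.004],[0,0,0],1],[[0,0,0.005],[0,0,0],1],[[0,0,0.006],[0,0,0],1],[[0,0,0.007],[0,0,0],1],[[0,0,0.008],[0,0,0],1]]}}

```text
t: 16.25
ee_pos: [0.4952, -0.2145, 0.1876]
ee_rot: [0.0, 0.98, -0.197, 0.002]
wrist_force: [0.5, 0.8, 6.5]
gripper_width: 0.022
grasp_force: 58.2
```

{"method": "servo_tool", "body": {"moves": [[[0,0,0.001],[0,0,0],1],[[0,0,0.002],[0,0,0],1],[[0,0,0.003],[0,0,0],1],[[0,0,0.004],[0,0,0],1],[[0,0,0.005],[0,0,0],1],[[0,0,0.006],[0,0,0],1],[[0,0,0.007],[0,0,0],1],[[0,0,0.008],[0,0,0],1]]}}

```text
t: 17.05
ee_pos: [0.4933, -0.2135, 0.1778]
ee_rot: [0.0, 0.98, -0.197, -0.001]
wrist_force: [1.4, 0.3, -1.0]
gripper_width: 0.0218
grasp_force: 58.8
```

{"method": "servo_tool", "body": {"moves": [[[0.0007,0,0.001],[0,0,0],1],[[0.0013,0,0.002],[0,0,0],1],[[0.0013,0,0.003],[0,0,0],1],[[0.0013,0,0.004],[0,0,0],1],[[0.0013,0,0.005],[0,0,0],1],[[0.0013,0,0.006],[0,0,0],1],[[0.0013,0,0.007],[0,0,0],1],[[0.0013,0,0.008],[0,0,0],1]]}}

```text
t: 17.85
ee_pos: [0.4948, -0.2141, 0.1702]
ee_rot: [-0.0, 0.98, -0.197, -0.0]
wrist_force: [-0.8, 0.4, -0.9]
gripper_width: 0.0217
grasp_force: 59.0
```

{"method": "servo_tool", "body": {"moves": [[[0,0,0.001],[0,0,0],1],[[0,0,0.002],[0,0,0],1],[[0,0,0.003],[0,0,0],1],[[0,0,0.004],[0,0,0],1],[[0,0,0.005],[0,0,0],1],[[0,0,0.006],[0,0,0],1],[[0,0,0.007],[0,0,0],1]]}}

```text
t: 18.55
ee_pos: [0.495, -0.2141, 0.1632]
ee_rot: [-0.0, 0.98, -0.197, 0.0]
wrist_force: [-0.3, 0.2, -0.2]
gripper_width: 0.0219
grasp_force: 58.9
```

{"method": "servo_tool", "body": {"moves": [[[0,0,0.001],[0,0,0],1],[[0,0,0.002],[0,0,0],1],[[0,0,0.003],[0,0,0],1],[[0,0,0.0035],[0,0,0],1]]}}

```text
t: 18.95
ee_pos: [0.4949, -0.2141, 0.1597]
ee_rot: [0.0, 0.98, -0.197, -0.0]
wrist_force: [0.1, 0.8, -1.2]
gripper_width: 0.0221
grasp_force: 58.9
```

{"method": "servo_tool", "body": {"moves": [[[0,0,0.0005],[0,0,0],1],[[0,0,0.001],[0,0,0],1],[[0,0,0.001],[0,0,0],1]]}}

```text
t: 19.25
ee_pos: [0.4948, -0.2141, 0.1587]
ee_rot: [-0.0, 0.98, -0.197, -0.0]
wrist_force: [0.2, 0.6, -1.3]
gripper_width: 0.022
grasp_force: 58.9
```

{"method": "servo_tool", "body": {"moves": [[[0,0,0.0005],[0,0,0],1],[[0,0,0.001],[0,0,0],1],[[0,0,0.001],[0,0,0],1]]}}

```text
t: 19.55
ee_pos: [0.4949, -0.2142, 0.1578]
ee_rot: [-0.0, 0.98, -0.197, 0.0]
wrist_force: [-0.8, 0.2, -1.0]
gripper_width: 0.0217
grasp_force: 59.0
```

{"method": "servo_tool", "body": {"moves": [[[0,0,0.0005],[0,0,0],1],[[0,0,0.001],[0,0,0],1],[[0,0,0.001],[0,0,0],1]]}}

```text
t: 19.85
ee_pos: [0.4949, -0.2143, 0.1576]
ee_rot: [-0.0, 0.98, -0.197, 0.0]
wrist_force: [-2.3, 0.9, 7.3]
gripper_width: 0.0218
grasp_force: 58.6
```

{"method": "servo_tool", "body": {"moves": [[[0,0,0.0005],[0,0,0],1],[[0,0,0.0005],[0,0,0],1]]}}

```text
t: 20.05
ee_pos: [0.495, -0.2144, 0.1576]
ee_rot: [-0.0, 0.98, -0.197, 0.001]
wrist_force: [-3.0, 2.2, 11.0]
gripper_width: 0.0215
grasp_force: 58.5
```

{"method": "servo_tool", "body": {"moves": [[[0,0,-0.0008],[0,0,0],1],[[0,0,-0.0008],[0,0,0],0.7],[[0,0,-0.0008],[0,0,0],0.6],[[0,0,-0.0008],[0,0,0],0.5],[[0,0,-0.0008],[0,0,0],0.5],[[0,0,-0.0008],[0,0,0],0.5],[[0,0,-0.005],[0,0,0],0.5],[[0,0,-0.015],[0,0,0],0.5],[[0,0,-0.04],[0,0,0],0.5],[[0,0,-0.08],[0,0,0],0.5],[[0,0,-0.12],[0,0,0],0.5],[[0,0,-0.12],[0,0,0],0.5],[[0,0,-0.12],[0,0,0],0.5]]}}

```text
t: 21.35
ee_pos: [0.4953, -0.2142, 0.2775]
ee_rot: [-0.0, 0.98, -0.197, 0.001]
wrist_force: [-0.9, 0.4, -1.8]
gripper_width: 0.0428
grasp_force: 0.0
```

Run:
```python
from h import *
im,K,T=cam('scene');print(ctrl.get_obs()['t'],ctrl.get_obs()['wrist_force'])
cv2.imwrite('pics/f.png',cv2.resize(im[210:360,210:370],None,fx=4,fy=4,interpolation=cv2.INTER_CUBIC))
```

```text
21.4 [-0.09061271 -0.28798576  0.04436644]
```

View pics/f.png

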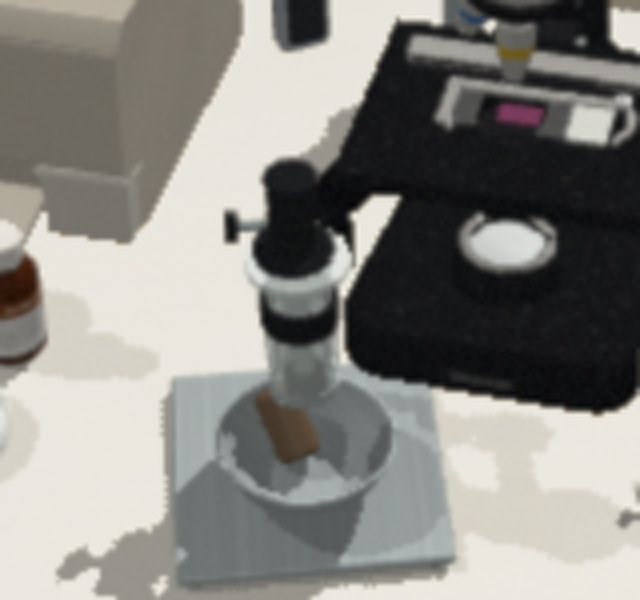

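The bolus lies in the bowl at about (288,428), and the collar sits on the flange at about (295,250) with the plunger upright. I'll hand it in.

```bash
python3 -c "
from station import ctrl
print(ctrl.hand_in())"
```

```text
the job is handed in; nothing more can be done
None
```

The job is handed in at about 21 s of the 51 s allowed: the last picture shows the bolus in the steel bowl and the plunger released and upright, its collar on the barrel's flange. The hand-in returned no verdict.

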